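# Change the sharpening base over to the diamond plate

### The arm

A 7-joint arm with a two-finger parallel gripper is mounted at the origin on a cart in front of the work surface, level with it; the furniture and walls round the work are solid. World frame = base frame: x ahead of the robot, y to its left, z up, the work surface at z = 0. Lengths are in m, angles in rad, forces in N, time in s.
With the tool pointing down it reaches from about 0.4 to 0.85 m from the base axis. Payload 4.5 kg.
Tool frame: the origin (TCP) lies midway between the tips of the shut fingers; the grasp point (between the pads) lies 19 mm behind it; z points along the fingers, y is the line along which they close (so a half turn about z gives the same grasp; the last joint's range is limited). The gripper opens to 88 mm and grips with 3 to 60 N. Pads are 18 mm wide; open, the fingers measure 123 mm over their backs; the gripper's body (75 mm by 187 mm) begins 45 mm behind the grasp point.
Start: joints at [1.338, 0.689, -0.195, 1.565, 0.157, 0.902, -0.215], TCP at [0.165, -0.603, 0.239] pointing down, gripper open.
Joint ranges: [-3.01, 3.01], [-0.46, 2.08], [-1.47, 1.51], [0.13, 2.56], [-1, 4.14], [0.04, 2.09], [-2.66, 2.66]. Speed limits (rad/s): [2.57, 2.57, 3.14, 3.14, 3.14, 3.14, 3.14].

### API

Orientations are given as a unit quaternion [w, x, y, z].
In Python, from rig import state, read_camera, camera_model, job_done, spot_in, masks_of, mark_of gives the robot as it stands.
- The arm moves only by the tool jog_arm, never from a script. Its argument "series" is a list of rows, each a list of 7 numbers: the turn, a rotation vector about the tool's x, y, z in rad, then the shift along the tool's x, y, z in m, then the closure, from 0 (fully open) to 1 (shut). In form: [[ax, ay, az, x, y, z, claw], ...]. A call has 1 to 10 rows; each row is the pose to reach, as a shift and turn from the pose commanded when the call began, along the tool's axes at that moment; what a row does not reach only later rows make up. A row lasts 1/8 s, in which the tool goes at most 62.5 mm and 10.7 degrees, less where a joint would pass 70% of its speed; a pose out of reach is approached as far as the arm can. A call with a gripper value outside its range is refused whole. The fingers move at their own pace and stop on an object; "squeeze" is the grip in N (left out, the last holds). Time passes only in rows, so rows that repeat a pose let the fingers close. It gives the time, the measured TCP pose, the force, the opening and the grip force at its end, in the units of the state.
- state(): the state, without advancing time (a new reading comes with each control period).
- read_camera(name): name is "side" or "top" or "wrist"; returns (picture, depth): 400x640x3 uint8, red, green, blue; 400x640 float32, m along the optical axis (not along the pixel's ray), 0 where there is no reading.
- camera_model(name): a dict with "fx", "fy", "cx", "cy" (pixels), "k1" (the pictures are not rectified: a ray, as slopes to the right and down, at radius r is drawn at 1 + k1 r^2 times it, then the intrinsics apply), "position" and "rotation" of the camera in the world; the wrist camera has in their place "mount" (4x4, takes a point from camera to tool coordinates, whose origin is the TCP and whose axes are the flange's). Camera axes: x right, y down, z forward; pixel columns grow to the right and rows downward; lengths in m; the calibration is good to about 2 mm. A picture is of the moment at which its call begins: read the wrist's pose just before it. camera_model takes no time and is no camera call.
- job_done(): hands the job in; it is judged then, once.
Trained networks look in the newest picture that a camera, given by its name, has taken for a name from the list of things; names that differ only in an ending like _2 or _b are one class to them, and where a whole thing is asked for, a point or a joint stands for the part that bears it (a point fixed in the world has none). Each returns a list of dicts, best first, with "conf" (0 to 1); they miss things now and then, are a little off and sometimes report something else, mostly with a low value. They report only what shows in the picture. A call takes as long as a camera call.
- spot_in(query, camera): "box" ([left, top, right, bottom] in pixels, round what is visible of it).
- masks_of(query, camera): "pixels" (400x640 bool, what is visible of it) and "box" ([left, top, right, bottom] in pixels, round what is visible of it).
- mark_of(query, camera): "point" ([column, row] in pixels: a listed point, or the origin of a listed thing).
The state is a dict: "t": time; "q": joint angles; "joint_vel": joint speeds; "joint_efforts": joint torques, N m; "tcp_pos": TCP position; "tool_rot": TCP orientation; "wrist_force": force on the tool from outside, world axes, zero at the start; "moment": the same for the moment, N m; "grip_width": finger opening in m; "finger_force": force on a finger pad.
Only numpy, scipy, OpenCV 4.12 (cv2) and the standard library are available. Lean on these libraries where they do the work, as an engineer would, in place of code of your own. Each camera call takes 0.05 s, during which the arm holds its last target. There are 200 camera calls.

### The job

Change the knife-sharpening base over to the diamond plate: lift the whetstone off the base and lay it flat on the free worktop, then push the plate against the pivot pin and swing it round on the pin until the pin sits in its notch and its long edge lies flush against the end stop. Push the hold-down down until its pad touches the plate, and only then turn the lock lever fully round to clamp it. Leave the mug, the soup tin, the spice jar and the timer where they stand.

Things in the scene. Friction and masses are not known exactly. Their poses are not given: they have to be found in the camera images.
- base: Light wooden sharpening base fixed on the worktop, 260 (its x) x 270 (its y) x 15 mm; origin at the centre of its underside, +x to the back (away from the robot, turned up to 0.3 rad). On it at the back: pivot pin, aluminium rail (x 79 to 125, y -105 to 53 mm, 4 mm thick), end stop, and the hold-down's post, diameter 12, at (104, 18) mm, top 122 mm above the worktop.
- pivot (a point): Axis of the pivot pin at the base's top face (z = 15 mm), at (60, 93) mm in the base's frame. Pin diameter 14 mm, standing 16 mm above the base.
- stop_face (a point): Middle of the end stop's front face (facing the base's -x), at (69, -75) mm in the base's frame, 6 mm above the base's top. The stop is a block 32 mm wide along y, 26 deep, 18 high. It lies 9 mm farther back than the pin's axis.
- plate: Loose dark dotted steel plate, 100 (x) x 220 (y) x 12 mm, 0.6 to 0.95 kg, too wide to grip. It spans x -91 to 9, y -190 to 30 mm from its origin (underside, where the pin sits in the notch). Notch in the x = 9 mm edge: 17 mm wide, 16 deep, mouth flared to 28. Home: origin on the pin's axis, axes parallel to the base's. Starts 15 to 30 mm short of home, 0.65 to 1.05 rad clockwise of it.
- whetstone: Loose brown and grey whetstone, 50 (its x) x 180 (its y) x 26 mm, 0.44 to 0.7 kg; origin at the centre of its underside. It starts flat on the base beside the plate's notched edge, in the way of the swing, and may overhang the base's edge.
- holddown (a joint): Height of the hold-down, m: 0 is fully up, grows as it is pushed straight down its post (travel 0.046). It stays where it is left (7 N of friction). At 0 the pad's underside is 36 mm above the plate's top, so with the lever open it meets the plate at about 0.036. Starts between 0 and 0.012.
- knob_top (a point): Middle of the flat top of the black round hub (diameter 25 mm) at the end of the hold-down's arm, straight above the pad: the place to push down. The arm (19 mm wide, top 15 mm below this point) runs from here 70 mm along the base's +x to a collar, 30 mm square, on the post.
- holddown_pad: Round rubber pad, diameter 24 mm, under the end of the hold-down's arm; origin at the centre of its underside, at (34, 18) mm in the base's frame.
- lock_lever (a joint): Angle of the lock lever about the hub's upright axis, rad: 0 open (points along the base's +y, over the pin's side), grows anticlockwise seen from above to 1.571 locked (points along the base's -x, to the robot). Held by friction only (0.07 N m), stays where it is left; it screws the pad down 1 mm per rad. Starts between 0 and 0.2.
- lever_ball (a point): Centre of the black ball, diameter 17 mm, at the end of the lock lever, 58 mm from the hub's axis and 1.5 mm below knob_top. The lever's steel bar (diameter 7.6 mm) lies up to 5 mm lower.
- mug: Plain white mug beside the base (not the banded one at the back), bystander: body diameter 84 mm, centred at (0, 19) mm in its own frame, 93 mm high, handle towards its -y, 122 mm over all; origin at the middle of the whole outline, underside.
- soup_tin: Tall food tin, bystander: diameter 76, height 110 mm; origin at the centre of its underside.
- spice_jar: Glass spice jar with a dark cap, the one beside the base, bystander: diameter 44, height 96 mm; origin at the centre of its underside.
- timer: Kitchen wind-up timer, white with a round dial, bystander: 64 x 62 x 50 mm; origin at the centre of its underside.

How it is judged:
By the outcome, as a careful person would: the job done as asked, in the order asked, and still so for the second after the job is handed in, with the robot touching nothing.
It also fails if it takes over 70 s, if anything falls off the work surface, if the arm or the gripper's body presses on something with over 40 N, if the wrist force passes 120 N, or if a joint passes its speed limit or range.

## Working session

There is one attempt and no reset: what is moved stays moved. The work goes in short steps, Python scripts to look and compute and a tool call to move; the robot and the scene stay as the last step left them, time stands still between calls to the robot, and variables do not carry over. Pictures are saved under pics/ and viewed, at most 12 in all, crops included, and the job is handed in when it is done.

Besides the shell and the picture viewer there is one more tool, called after "Emit:" by a JSON object that holds its "fn" and its "kwargs", one argument or row to a line. jog_arm: Moves the arm, as the interface text tells. Its arguments: {"type":"object","properties":{"series":{"type":"array"},"squeeze":{"type":"number"}},"required":["series"]}

```bash
ls; mkdir -p pics
cat > h.py <<'E'
import numpy as np,cv2
from scipy.spatial.transform import Rotation as R
from rig import *
def RT(q): return R.from_quat([q[1],q[2],q[3],q[0]])
def cam(name):
    m=camera_model(name)
    if name=='wrist':
        s=state(); T=np.eye(4);T[:3,:3]=RT(s['tool_rot']).as_matrix();T[:3,3]=s['tcp_pos']
        T=T@np.array(m['mount'])
    else:
        T=np.eye(4);r=np.array(m['rotation']);T[:3,:3]=r if r.shape==(3,3) else RT(r).as_matrix();T[:3,3]=m['position']
    return m,T
def rays(m,uv):
    uv=np.atleast_2d(uv).astype(float);d=np.c_[(uv[:,0]-m['cx'])/m['fx'],(uv[:,1]-m['cy'])/m['fy']]
    s=d.copy()
    for _ in range(20): s=d/(1+m['k1']*(s**2).sum(1,keepdims=True))
    return np.c_[s,np.ones(len(s))]
def atz(m,T,uv,z):
    d=rays(m,uv)@T[:3,:3].T; o=T[:3,3]
    return o+d*((z-o[2])/d[:,2])[:,None]
def atdepth(m,T,uv,dep):
    return (rays(m,uv)*np.reshape(dep,(-1,1)))@T[:3,:3].T+T[:3,3]
def proj(m,T,P):
    c=(np.atleast_2d(P)-T[:3,3])@T[:3,:3]; s=c[:,:2]/c[:,2:]; s=s*(1+m['k1']*(s**2).sum(1,keepdims=True))
    return np.c_[s[:,0]*m['fx']+m['cx'],s[:,1]*m['fy']+m['cy']]
E
python3 - <<'E'
from h import *
print(state())
for n in ['top','side','wrist']:
    m=camera_model(n);print(n,m)
    p,d=read_camera(n);cv2.imwrite(f'pics/{n}0.png',p[:,:,::-1]);np.save(f'{n}0.npy',d)
    if n=='wrist':continue
    m,T=cam(n)
    for q in ['base','pivot','stop_face','plate','whetstone','knob_top','lever_ball','holddown_pad','mug','soup_tin','spice_jar','timer']:
        r=mark_of(q,n)
        for x in r[:2]:
            print(n,q,round(x['conf'],2),np.round(x['point'],1))
E
```

```text
pics
{'t': 0.0, 'q': array([ 1.33777014,  0.68995968, -0.19450102,  1.56632383,  0.1573137 ,
        0.90252149, -0.21509126]), 'joint_vel': array([-0.00075459,  0.00064065,  0.0005412 , -0.00120935, -0.00136944,
       -0.00068118,  0.00111942]), 'joint_efforts': array([-4.78576112e-04, -5.27564871e+01, -1.26685638e+00, -1.53434891e+01,
       -5.25085756e-02,  6.58734687e-03,  1.73044623e-04]), 'tcp_pos': array([ 0.16456963, -0.60229387,  0.23793027]), 'tool_rot': array([-8.88305112e-04,  9.91107325e-01,  1.33061796e-01, -1.97928868e-04]), 'wrist_force': array([ 0.42601216, -0.08739438,  0.41288402]), 'moment': array([-0.00635471, -0.03843405,  0.00162208]), 'finger_force': 0.0, 'grip_width': 0.08822388187176179}
top {'fx': 379.86688096703045, 'fy': 379.86688096703045, 'cx': 317.1786382070151, 'cy': 200.62174106618764, 'k1': -0.08881002786663332, 'position': array([0.44798668, 0.01897002, 1.39188736]), 'rotation': array([ 0.04300459, -0.69540527,  0.7162543 , -0.03926681])}
top base 0.6 [312.8 210.1]
top pivot 0.83 [282.1 201.7]
top pivot 0.59 [221.4 233.8]
top stop_face 0.74 [334.
[... 920 characters left out ...]
_ball 0.31 [201.1 296.2]
side holddown_pad 0.56 [297.8 205.3]
side mug 0.6 [203.5 292.3]
side mug 0.32 [281.4 209.8]
side soup_tin 0.72 [431.9 195. ]
side spice_jar 0.79 [382.8 163.1]
side timer 0.96 [214.3 234.2]
wrist {'fx': 350.0608738195303, 'fy': 350.0608738195303, 'cx': 315.5582477007201, 'cy': 196.37598054950374, 'k1': 0.013540204337820579, 'mount': array([[-1.16371451e-04, -9.63157364e-01, -2.68938431e-01,
         6.84418146e-02],
       [ 9.99999993e-01, -1.05618915e-04, -5.44504373e-05,
        -3.91809800e-04],
       [ 2.40393544e-05, -2.68938435e-01,  9.63157369e-01,
        -1.46313218e-01],
       [ 0.00000000e+00,  0.00000000e+00,  0.00000000e+00,
         1.00000000e+00]])}
```

Run:
```python
import cv2,numpy as np
t=cv2.imread('pics/top0.png');s=cv2.imread('pics/side0.png')
a=cv2.resize(t[110:290,170:470],(800,480),interpolation=cv2.INTER_CUBIC)
cv2.imwrite('pics/top0c.png',a)
b=cv2.resize(s[120:345,140:480],(800,529),interpolation=cv2.INTER_CUBIC)
cv2.imwrite('pics/side0c.png',b)
```

```text
(no output)
```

View pics/top0c.png

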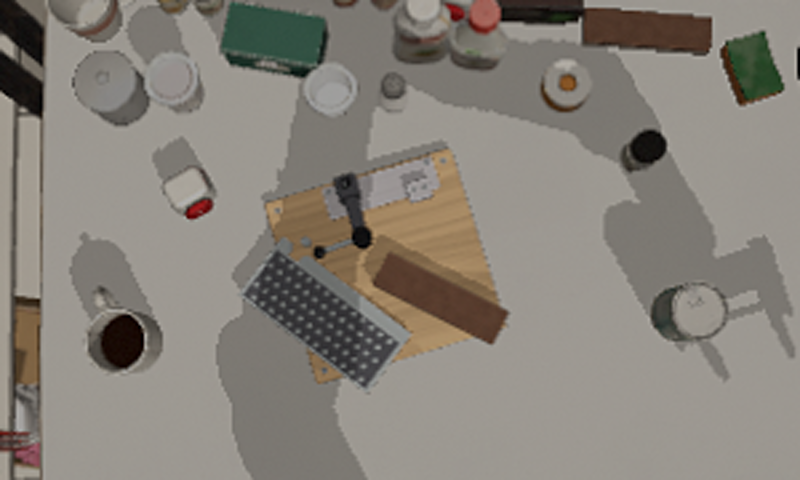

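View pics/side0c.png

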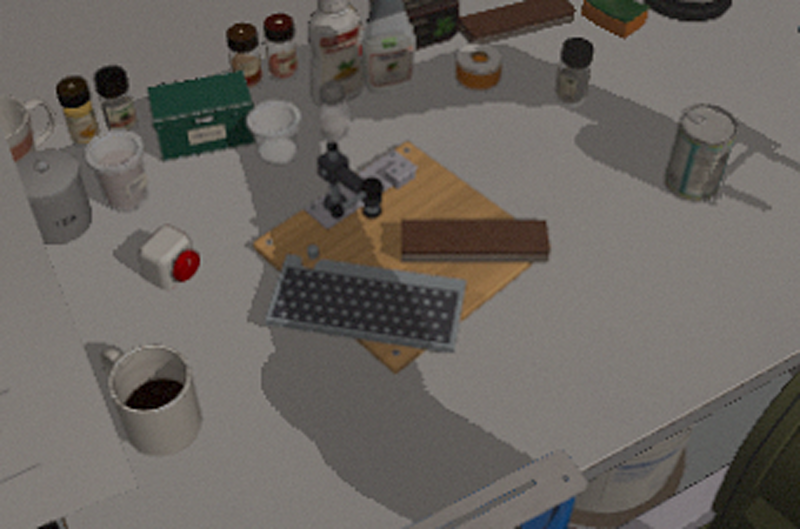

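```bash
cat >> h.py <<'E'
def rect(q,n,z,k=0):
    m,T=cam(n); r=masks_of(q,n)
    if not r: return None
    r=r[k]; mm=r['pixels'].astype(np.uint8)
    c=max(cv2.findContours(mm,cv2.RETR_EXTERNAL,cv2.CHAIN_APPROX_NONE)[0],key=cv2.contourArea)[:,0,:]
    P=atz(m,T,c,z)[:,:2]
    (cx,cy),(w,h),a=cv2.minAreaRect((P*1000).astype(np.float32))
    return r['conf'],(round(cx,1),round(cy,1)),(round(w,1),round(h,1)),round(a,2),P
E
python3 - <<'E'
from h import *
for n in ['top','side']:
    read_camera(n);m,T=cam(n)
    for q,z in [('base',.015),('plate',.027),('whetstone',.041)]:
        r=rect(q,n,z);print(n,q,r[:4] if r else r)
        if r: print(np.round(cv2.approxPolyDP((r[4]*1000).astype(np.float32).reshape(-1,1,2),12,True)[:,0],0).tolist())
    for q,z in [('pivot',.015),('stop_face',.021),('plate',.015),('whetstone',.015),('base',0),('knob_top',.1),('lever_ball',.1),('mug',0),('soup_tin',0),('spice_jar',0),('timer',0)]:
        for x in mark_of(q,n)[:2]: print(n,q,round(x['conf'],2),np.round(1000*atz(m,T,x['point'],z)[0]))
m,T=cam('top')
c=np.array([[265,200],[452,148],[320,382]])/2.6667+[170,110]
print(np.round(atz(m,T,c,.015)*1000))
E
```

```text
top base (0.56, (582.6, 32.0), (266.1, 271.0), 16.66)
[[735.0, -57.0], [668.0, 196.0], [597.0, 156.0], [581.0, 113.0], [487.0, 6.0], [452.0, 22.0], [481.0, -69.0], [554.0, 52.0], [597.0, 29.0], [530.0, -115.0]]
top plate (0.87, (514.7, 118.3), (221.4, 103.5), 51.06)
[[615.0, 177.0], [540.0, 229.0], [413.0, 59.0], [487.0, 10.0]]
top whetstone (0.62, (528.8, -38.6), (182.9, 51.1), 61.6)
[[583.0, 36.0], [544.0, 41.0], [469.0, -96.0], [476.0, -114.0], [514.0, -119.0], [590.0, 21.0]]
top pivot 0.89 [617. 145.  15.]
top pivot 0.51 [527. -60.  15.]
top plate 0.73 [598. 157.  15.]
top whetstone 0.58 [517. -44.  15.]
top base 0.84 [582.  39.   0.]
top knob_top 0.62 [613.  73. 100.]
top lever_ball 0.59 [574.  30. 100.]
top lever_ball 0.49 [596. 119. 100.]
top mug 0.57 [503. 386.   0.]
top soup_tin 0.58 [ 503. -368.    0.]
top spice_jar 0.47 [ 729. -300.    0.]
top timer 0.7 [679. 308.   0.]
side base (0.97, (601.7, 17.7), (319.6, 268.8), 34.95)
[[781.0, 38.0], [758.0, 70.0], [702.0, 76.0], [673.0, 195.0], [655.0, 202.0], [616.0, 191.0], [629.0, 160.0], [603.0, 160.0], [601.0, 125.0], [502.0, 3
[... 208 characters left out ...]
.0, 70.0], [488.0, 6.0]]
side whetstone (0.74, (521.6, -29.5), (177.9, 69.8), 63.86)
[[502.0, -117.0], [590.0, 30.0], [538.0, 61.0], [458.0, -87.0]]
side pivot 0.76 [609. 146.  15.]
side stop_face 0.75 [669. -10.  21.]
side plate 0.74 [599. 159.  15.]
side whetstone 0.89 [540. -41.  15.]
side base 0.79 [576.  45.   0.]
side knob_top 0.81 [626.  57. 100.]
side knob_top 0.34 [450. 407. 100.]
side lever_ball 0.25 [579.  77. 100.]
side mug 0.86 [520. 398.  -0.]
side soup_tin 0.91 [ 509. -376.    0.]
side soup_tin 0.2 [718.  14.   0.]
side spice_jar 0.67 [688. 297.   0.]
side spice_jar 0.63 [ 711. -327.    0.]
side timer 0.97 [694. 299.  -0.]
[[672. 198.  15.]
 [737. -62.  15.]
 [421. 127.  15.]]
```

Emit:
{"fn": "jog_arm", "kwargs": {
  "series": [
    [0, 0, -0.08, 0.05, -0.045, 0, 0],
    [0, 0, -0.16, 0.09, -0.08, 0, 0],
    [0, 0, -0.24, 0.135, -0.12, 0, 0],
    [0, 0, -0.32, 0.18, -0.16, 0, 0],
    [0, 0, -0.4, 0.225, -0.2, 0, 0],
    [0, 0, -0.48, 0.27, -0.24, 0, 0],
    [0, 0, -0.56, 0.315, -0.28, 0, 0.15],
    [0, 0, -0.64, 0.36, -0.32, 0, 0.25],
    [0, 0, -0.72, 0.405, -0.36, 0, 0.25],
    [0, 0, -0.81, 0.45, -0.405, 0, 0.25]
  ]
}}

```text
t: 4.1
tcp_pos: [0.4928, -0.0932, 0.239]
tool_rot: [0.001, 0.858, 0.514, 0.0]
wrist_force: [1.5, -1.2, 0.5]
grip_width: 0.0666
finger_force: 0.0
```

Run:
```python
from h import *
m,T=cam('wrist');p,d=read_camera('wrist');cv2.imwrite('pics/w1.png',p[:,:,::-1]);np.save('w1.npy',d)
s=state();print(s['tcp_pos'],RT(s['tool_rot']).as_matrix()[:,0])
for q,z in [('base',.015),('plate',.027),('whetstone',.041)]:
    r=rect(q,'wrist',z);print(q,r[:4] if r else r)
    if r: print(np.round(cv2.approxPolyDP((r[4]*1000).astype(np.float32).reshape(-1,1,2),8,True)[:,0],0).tolist())
for q,z in [('pivot',.015),('stop_face',.021),('plate',.015),('whetstone',.015),('knob_top',.1),('lever_ball',.1)]:
    for x in mark_of(q,'wrist')[:2]:
        c,w=np.round(x['point']).astype(int);D=d[max(0,w-2):w+3,max(0,c-2):c+3];D=D[D>0]
        print(q,round(x['conf'],2),x['point'],np.round(1000*atz(m,T,x['point'],z)[0]),np.round(1000*atdepth(m,T,x['point'],np.median(D))) if D.size else '')
```

```text
[ 0.49790942 -0.08232077  0.23973967] [0.45830324 0.88873196 0.01065994]
base (0.76, (636.5, -64.8), (164.3, 164.8), 62.53)
[[743.0, -28.0], [603.0, 45.0], [527.0, -100.0], [741.0, -40.0]]
plate (0.95, (469.7, 73.1), (75.5, 103.8), 52.31)
[[442.0, 119.0], [408.0, 75.0], [487.0, 13.0], [532.0, 72.0]]
whetstone (0.97, (528.7, -33.9), (172.9, 49.8), 61.93)
[[548.0, 54.0], [467.0, -97.0], [506.0, -119.0], [591.0, 31.0]]
stop_face 0.92 [437.1, 8.9] [663. -15.  21.] [[665. -15.  16.]]
whetstone 0.63 [323.5, 99.5] [532. -37.  15.] [[531. -37.  41.]]
lever_ball 0.59 [321.1, 101.0] [528. -36. 100.] [[528. -37.  41.]]
```

View pics/w1.png

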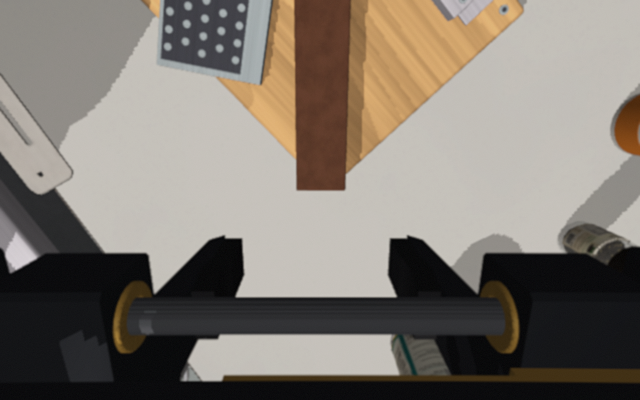

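Emit:
{"fn": "jog_arm", "kwargs": {
  "series": [
    [0, 0, 0, 0.03, 0.003, 0.03, 0.25],
    [0, 0, 0, 0.055, 0.005, 0.07, 0.25],
    [0, 0, 0.01, 0.058, 0.005, 0.12, 0.25],
    [0, 0, 0.02, 0.058, 0.005, 0.17, 0.25],
    [0, 0, 0.02, 0.058, 0.005, 0.2, 0.25],
    [0, 0, 0.02, 0.058, 0.005, 0.215, 0.25],
    [0, 0, 0.02, 0.058, 0.005, 0.217, 0.25],
    [0, 0, 0.02, 0.058, 0.005, 0.217, 0.25]
  ]
}}

```text
t: 5.6
tcp_pos: [0.5242, -0.0461, 0.0227]
tool_rot: [0.0, 0.864, 0.504, 0.001]
wrist_force: [0.3, -0.8, 0.4]
grip_width: 0.0663
finger_force: 0.0
```

Emit:
{"fn": "jog_arm", "kwargs": {
  "series": [
    [0, 0, 0, 0.01, 0, 0.001, 0.25],
    [0, 0, 0, 0.01, 0, 0.001, 0.5],
    [0, 0, 0, 0.01, 0, 0.001, 0.6],
    [0, 0, 0, 0.01, 0, 0.001, 0.6],
    [0, 0, 0, 0.01, 0, 0.001, 0.6]
  ],
  "squeeze": 40
}}

```text
t: 6.22
tcp_pos: [0.529, -0.0369, 0.0212]
tool_rot: [0.0, 0.863, 0.504, 0.001]
wrist_force: [0.9, -0.0, 5.6]
grip_width: 0.0497
finger_force: 40.0
```

Emit:
{"fn": "jog_arm", "kwargs": {
  "series": [
    [0, 0, 0, 0, 0, -0.03, 0.6],
    [0, 0, 0, 0, 0, -0.06, 0.6],
    [0, 0, 0.1, -0.02, 0.02, -0.07, 0.6],
    [0, 0, 0.22, -0.05, 0.055, -0.07, 0.6],
    [0, 0, 0.36, -0.085, 0.09, -0.07, 0.6],
    [0, 0, 0.5, -0.115, 0.125, -0.07, 0.6],
    [0, 0, 0.64, -0.134, 0.145, -0.07, 0.6],
    [0, 0, 0.76, -0.134, 0.145, -0.07, 0.6],
    [0, 0, 0.79, -0.134, 0.145, -0.07, 0.6],
    [0, 0, 0.79, -0.134, 0.145, -0.06, 0.6]
  ]
}}

```text
t: 7.48
tcp_pos: [0.5885, -0.2244, 0.0802]
tool_rot: [-0.0, 0.991, 0.134, -0.0]
wrist_force: [0.1, 1.5, -5.5]
grip_width: 0.0495
finger_force: 39.9
```

Run:
```python
from h import *
s=state();print(s['tcp_pos'],RT(s['tool_rot']).as_matrix()[:,0],s['wrist_force'],s['finger_force'])
p,d=read_camera('side');cv2.imwrite('pics/s2.png',cv2.resize(p[100:360,120:500],(760,520))[:,:,::-1])
```

```text
[ 0.58850949 -0.2244228   0.08024394] [ 9.64025026e-01  2.65811335e-01 -2.89365757e-04] [ 0.12551065  1.49862305 -5.50076097] 39.92497265338898
```

View pics/s2.png

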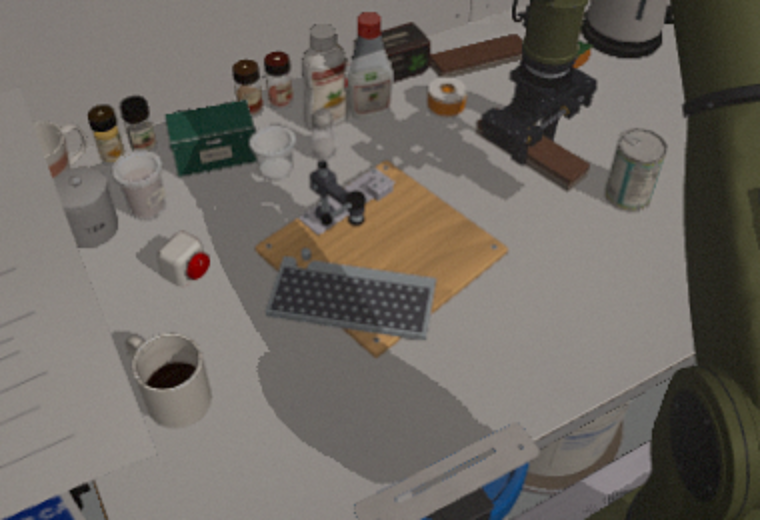

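Emit:
{"fn": "jog_arm", "kwargs": {
  "series": [
    [0, 0, 0, 0, 0, 0.04, 0.6],
    [0, 0, 0, 0, 0, 0.065, 0.6],
    [0, 0, 0, 0, 0, 0.071, 0.6],
    [0, 0, 0, 0, 0, 0.0735, 0.6],
    [0, 0, 0, 0, 0, 0.0735, 0.6],
    [0, 0, 0, 0, 0, 0.0735, 0.3],
    [0, 0, 0, 0, 0, 0.0735, 0.15],
    [0, 0, 0, 0, 0, 0.0735, 0.15],
    [0, 0, 0, 0, 0, 0.05, 0.1],
    [0, 0, 0, 0, 0, 0.0, 0]
  ]
}}

```text
t: 8.78
tcp_pos: [0.5873, -0.2246, 0.0799]
tool_rot: [-0.001, 0.991, 0.133, -0.002]
wrist_force: [1.2, -0.1, -1.1]
grip_width: 0.0871
finger_force: 0.0
```

Run:
```python
from h import *
s=state();print(s['tcp_pos'],s['wrist_force'],s['t'])
for n in ['side','top']:
    read_camera(n);m,T=cam(n)
    for q,z in [('base',.015),('plate',.027),('whetstone',.026)]:
        r=rect(q,n,z);print(n,q,r[:4] if r else r)
        if r: print(np.round(cv2.approxPolyDP((r[4]*1000).astype(np.float32).reshape(-1,1,2),10,True)[:,0],0).tolist())
```

```text
[ 0.58726703 -0.22464485  0.0799139 ] [ 1.19726713 -0.14207875 -1.0565766 ] 8.775
side base (0.66, (600.2, 11.4), (327.8, 264.6), 35.59)
[[779.0, 42.0], [758.0, 70.0], [703.0, 79.0], [674.0, 188.0], [655.0, 202.0], [624.0, 191.0], [629.0, 160.0], [601.0, 157.0], [600.0, 123.0], [502.0, 3.0], [446.0, 27.0], [496.0, -120.0], [730.0, -58.0], [715.0, 28.0]]
side plate (0.81, (513.4, 125.0), (220.9, 111.0), 51.04)
[[621.0, 175.0], [539.0, 239.0], [407.0, 70.0], [490.0, 8.0], [589.0, 131.0], [587.0, 160.0]]
side whetstone (0.72, (582.9, -214.4), (187.7, 67.9), 17.4)
[[677.0, -214.0], [655.0, -165.0], [488.0, -214.0], [515.0, -269.0], [616.0, -238.0], [605.0, -211.0], [620.0, -202.0], [657.0, -220.0]]
top base (0.55, (580.5, 35.7), (265.3, 270.4), 16.11)
[[735.0, -57.0], [668.0, 196.0], [624.0, 189.0], [619.0, 167.0], [593.0, 156.0], [589.0, 124.0], [491.0, 3.0], [455.0, 18.0], [490.0, -120.0]]
top plate (0.66, (513.6, 120.6), (223.1, 102.9), 51.49)
[[615.0, 177.0], [544.0, 232.0], [414.0, 62.0], [483.0, 7.0]]
top whetstone None
```

Emit:
{"fn": "jog_arm", "kwargs": {
  "series": [
    [0, 0, 0, 0, 0, -0.05, 0],
    [0, 0, 0.1, 0, -0.04, -0.1, 0],
    [0, 0, 0.2, -0.005, -0.09, -0.14, 0],
    [0, 0, 0.32, -0.01, -0.145, -0.14, 0],
    [0, 0, 0.46, -0.015, -0.2, -0.14, 0],
    [0, 0, 0.6, -0.02, -0.26, -0.14, 0],
    [0, 0, 0.74, -0.025, -0.32, -0.14, 0],
    [0, 0, 0.86, -0.028, -0.38, -0.14, 0],
    [0, 0, 0.93, -0.028, -0.42, -0.14, 0],
    [0, 0, 0.93, -0.028, -0.42, -0.14, 0]
  ]
}}

```text
t: 10.42
tcp_pos: [0.4493, 0.1765, 0.2198]
tool_rot: [0.0, 0.947, -0.322, -0.001]
wrist_force: [0.3, -0.8, -0.8]
grip_width: 0.0883
finger_force: 0.0
```

```bash
cat > look.py <<'E'
from h import *
import sys
tag=sys.argv[1]
s=state();print(s['tcp_pos'],RT(s['tool_rot']).as_matrix()[:,0],s['t'])
m,T=cam('wrist');p,d=read_camera('wrist');cv2.imwrite(f'pics/{tag}.png',p[:,:,::-1]);np.save(tag+'.npy',d)
for q,z in [('plate',.027)]:
    r=rect(q,'wrist',z);print(q,r[:4] if r else r)
    if r: print(np.round(cv2.approxPolyDP((r[4]*1000).astype(np.float32).reshape(-1,1,2),8,True)[:,0],0).tolist())
for q,z in [('pivot',.015),('stop_face',.021),('plate',.015),('knob_top',.1),('lever_ball',.1)]:
    for x in mark_of(q,'wrist')[:2]:
        c,w=np.round(x['point']).astype(int);D=d[max(0,w-2):w+3,max(0,c-2):c+3];D=D[D>0]
        print(q,round(x['conf'],2),np.round(x['point']),np.round(1000*atz(m,T,x['point'],z)[0]),np.round(1000*atdepth(m,T,x['point'],np.median(D))) if D.size else '')
E
python3 look.py w3
```

```text
[0.44933367 0.17648578 0.21977032] [ 0.79276543 -0.60952393 -0.00188567] 10.425
plate None
pivot 0.8 [234.   9.] [609. 146.  15.] [[606. 146.  27.]]
plate 0.89 [234.  31.] [596. 158.  15.] [[596. 158.  15.]]
knob_top 0.57 [235.   4.] [585. 141. 100.] [[607. 142.  30.]]
```

View pics/w3.png

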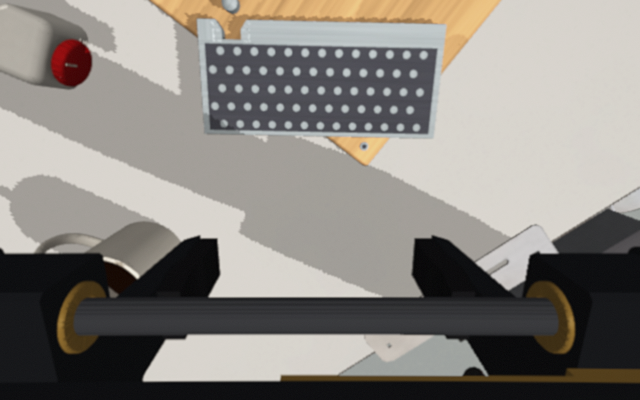

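Run:
```python
from h import *
m,T=cam('wrist')
uv=[[207,133],[432,137],[444,25],[199,19],[230,5]]
P=atz(m,T,uv,.027);print(np.round(P*1000))
s=state();t=s['tcp_pos'];X=RT(s['tool_rot']).as_matrix()
print(np.round((P-t)@X*1000))
e=P[1]-P[0];print(np.degrees(np.arctan2(e[1],e[0])))
```

```text
[[544. 230.  27.]
 [408.  63.  27.]
 [484.   1.  27.]
 [621. 168.  27.]
 [613. 139.  27.]]
[[  36. -104.  194.]
 [  33.  112.  194.]
 [ 131.  114.  194.]
 [ 135. -102.  194.]
 [ 147.  -74.  194.]]
-129.1663079756572
```

Emit:
{"fn": "jog_arm", "kwargs": {
  "series": [
    [0, 0, 0, 0, 0.003, 0.06, 0],
    [0, 0, 0, 0, 0.003, 0.12, 0],
    [0, 0, 0, 0, 0.003, 0.17, 0],
    [0, 0, 0, 0, 0.003, 0.195, 0],
    [0, 0, 0, 0.005, 0.003, 0.2, 0],
    [0, 0, 0, 0.015, 0.003, 0.2, 0],
    [0, 0, 0, 0.023, 0.003, 0.2, 0],
    [0, 0, 0, 0.03, 0.003, 0.2, 0],
    [0, 0, 0, 0.036, 0.003, 0.2, 0],
    [0, 0, 0, 0.04, 0.003, 0.2, 0]
  ]
}}

```text
t: 12.02
tcp_pos: [0.4785, 0.1473, 0.0217]
tool_rot: [-0.0, 0.946, -0.324, -0.002]
wrist_force: [-6.9, 4.9, 3.5]
grip_width: 0.0879
finger_force: 4.0
```

Emit:
{"fn": "jog_arm", "kwargs": {
  "series": [
    [0, 0, 0, 0.003, 0, 0, 0],
    [0, 0, 0, 0.006, 0, 0, 0],
    [0, 0, 0, 0.009, 0, 0, 0],
    [0, 0, 0, 0.012, 0, 0, 0]
  ]
}}

```text
t: 12.52
tcp_pos: [0.4842, 0.1422, 0.0216]
tool_rot: [-0.0, 0.947, -0.322, -0.006]
wrist_force: [-13.7, 10.7, 9.7]
grip_width: 0.0881
finger_force: 8.9
```

```bash
python3 look.py w4
python3 - <<'E'
import cv2
a=cv2.imread('pics/w4.png');cv2.imwrite('pics/w4c.png',cv2.resize(a[0:260,120:520],(800,520)))
E
```

```text
[0.48417021 0.14221604 0.02160352] [ 0.7923314 -0.6099866 -0.0112826] 12.525
plate (0.9, (529.4, 109.3), (219.8, 92.7), 52.51)
[[632.0, 168.0], [559.0, 224.0], [427.0, 50.0], [499.0, -5.0], [609.0, 138.0], [603.0, 146.0]]
pivot 0.68 [109.  15.] [612. 145.  15.] [[606. 142.  27.]]
plate 0.87 [104.  11.] [614. 146.  15.] [[607. 142.  29.]]
```

View pics/w4c.png

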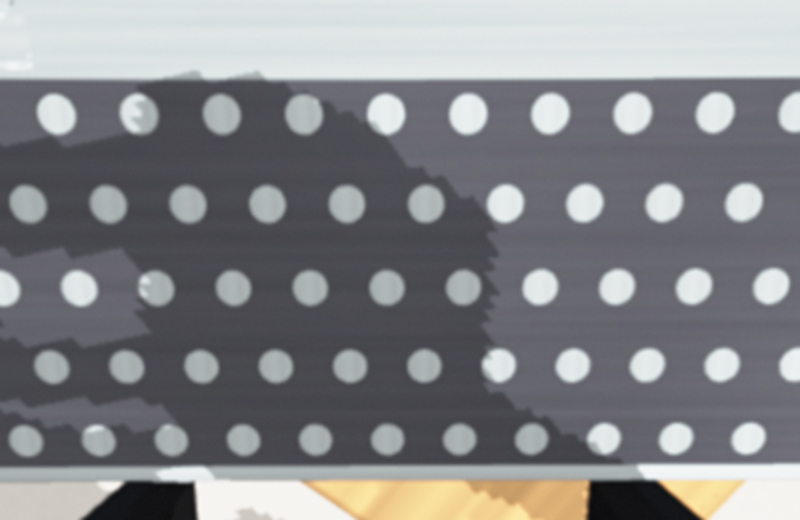

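Run:
```python
import numpy as np
r=np.array([101,-78.])
for a in np.arange(.06,.5,.06):
    c,s=np.cos(a),np.sin(a);x,y=-r
    print(round(a,2),np.round(r+[x*c+y*s,-x*s+y*c],1))
```

```text
0.06 [4.9 5.9]
0.12 [10.1 11.5]
0.18 [15.6 16.8]
0.24 [21.4 21.8]
0.3 [27.6 26.4]
0.36 [34.  30.6]
0.42 [40.6 34.4]
0.48 [47.4 37.8]
```

Emit:
{"fn": "jog_arm", "kwargs": {
  "series": [
    [0, 0, -0.06, 0.005, 0.006, 0, 0],
    [0, 0, -0.12, 0.01, 0.0115, 0, 0],
    [0, 0, -0.18, 0.0156, 0.0168, 0, 0],
    [0, 0, -0.24, 0.0214, 0.0218, 0, 0]
  ]
}}

```text
t: 13.38
tcp_pos: [0.4884, 0.1117, 0.0215]
tool_rot: [-0.001, 0.979, -0.205, -0.005]
wrist_force: [-9.3, 9.3, 4.8]
grip_width: 0.0883
finger_force: 6.2
```

Emit:
{"fn": "jog_arm", "kwargs": {
  "series": [
    [0, 0, -0.06, 0.005, 0.006, 0, 0],
    [0, 0, -0.12, 0.01, 0.0115, 0, 0],
    [0, 0, -0.18, 0.0156, 0.0168, 0, 0],
    [0, 0, -0.24, 0.0214, 0.0218, 0, 0],
    [0, 0, -0.3, 0.0276, 0.0264, 0, 0],
    [0, 0, -0.36, 0.034, 0.0306, 0, 0],
    [0, 0, -0.42, 0.0406, 0.0344, 0, 0],
    [0, 0, -0.48, 0.0474, 0.0378, 0, 0]
  ]
}}

```text
t: 14.38
tcp_pos: [0.5176, 0.0553, 0.0213]
tool_rot: [-0.001, 1.0, 0.031, -0.003]
wrist_force: [-7.2, 4.8, 2.4]
grip_width: 0.088
finger_force: 3.5
```

```bash
python3 look.py w5;python3 - <<'E'
from h import *
read_camera('top');m,T=cam('top');r=rect('plate','top',.027);print(r[:4] if r else 0)
if r: print(np.round(cv2.approxPolyDP((r[4]*1000).astype(np.float32).reshape(-1,1,2),8,True)[:,0],0).tolist())
E
```

```text
[0.51756057 0.05533162 0.02129755] [ 0.99800131  0.0628622  -0.00645919] 14.375
plate (0.84, (573.9, 59.6), (92.6, 220.0), 3.65)
[[626.0, -46.0], [621.0, 44.0], [598.0, 62.0], [612.0, 97.0], [589.0, 170.0], [522.0, 166.0], [535.0, -52.0]]
(0.87, (588.6, -1.6), (90.8, 99.1), 3.65)
[[629.0, 49.0], [614.0, 50.0], [614.0, 32.0], [566.0, 4.0], [568.0, -43.0], [546.0, -49.0], [633.0, -45.0]]
```

View pics/w5.png

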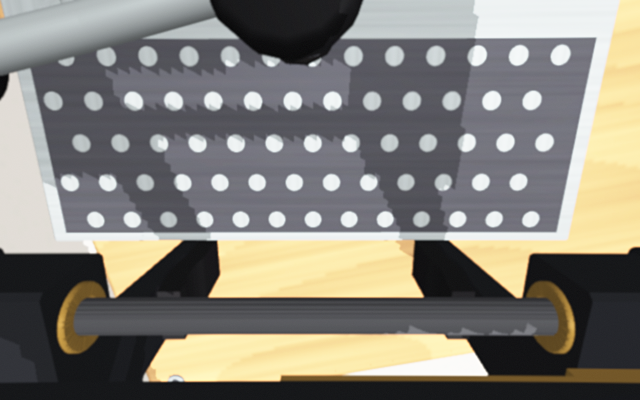

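Emit:
{"fn": "jog_arm", "kwargs": {
  "series": [
    [0, 0, -0.06, 0.005, 0.006, 0, 0],
    [0, 0, -0.12, 0.01, 0.0115, 0, 0],
    [0, 0, -0.16, 0.0138, 0.0151, 0, 0],
    [0, 0, -0.19, 0.0165, 0.0177, 0, 0],
    [0, 0, -0.2, 0.0195, 0.0185, 0, 0]
  ]
}}

```text
t: 15.45
tcp_pos: [0.5374, 0.0364, 0.0211]
tool_rot: [0.0, 0.992, 0.129, -0.004]
wrist_force: [-10.8, 3.0, 5.3]
grip_width: 0.088
finger_force: 4.6
```

Emit:
{"fn": "jog_arm", "kwargs": {
  "series": [
    [0, 0, 0, 0.002, 0, 0, 0],
    [0, 0, 0, 0.004, 0, 0, 0],
    [0, 0, 0, 0.005, 0, 0, 0],
    [0, 0, 0, 0.005, 0, 0, 0]
  ]
}}

```text
t: 15.95
tcp_pos: [0.5376, 0.0363, 0.021]
tool_rot: [0.001, 0.992, 0.129, -0.009]
wrist_force: [-14.8, 1.4, 10.7]
grip_width: 0.088
finger_force: 7.4
```

Emit:
{"fn": "jog_arm", "kwargs": {
  "series": [
    [0, 0, 0, -0.01, 0, 0, 0],
    [0, 0, 0, -0.03, 0, 0, 0],
    [0, 0, 0, -0.06, 0, -0.03, 0],
    [0, 0, 0, -0.11, 0, -0.09, 0],
    [0, 0, 0, -0.13, 0, -0.14, 0],
    [0, 0, 0, -0.13, 0, -0.17, 0],
    [0, 0, 0, -0.13, 0, -0.17, 0]
  ]
}}

```text
t: 16.82
tcp_pos: [0.4233, 0.0041, 0.1938]
tool_rot: [0.001, 0.992, 0.127, 0.004]
wrist_force: [0.5, -0.1, 0.1]
grip_width: 0.088
finger_force: 0.0
```

```bash
python3 look.py w6;python3 - <<'E'
from h import *
a=cv2.imread('pics/w6.png')[:300,120:520];b=read_camera('side')[0][130:330,180:440,::-1]
c=read_camera('top')[0][150:260,250:370,::-1]
cv2.imwrite('pics/c6.png',np.hstack([cv2.resize(b,(400,308)),cv2.resize(c,(336,308),interpolation=cv2.INTER_CUBIC)]))
cv2.imwrite('pics/c6.png',np.vstack([cv2.resize(cv2.imread('pics/c6.png'),(740,310)),cv2.resize(a[:160],(740,290))]))
for n in ['top','side']:
    m,T=cam(n);r=rect('plate',n,.027);print(n,r[:4] if r else 0)
    if r: print(np.round(cv2.approxPolyDP((r[4]*1000).astype(np.float32).reshape(-1,1,2),6,True)[:,0],0).tolist())
    for q,z in [('pivot',.015),('stop_face',.021),('plate',.015),('base',0)]:
        for x in mark_of(q,n)[:1]: print(q,round(x['conf'],2),np.round(1000*atz(m,T,x['point'],z)[0]))
E
```

```text
[0.42331364 0.00407641 0.19380749] [0.96766435 0.25209102 0.00870717] 16.825
plate (0.59, (551.6, 45.0), (19.7, 218.7), 14.73)
[[532.0, 153.0], [516.0, 143.0], [574.0, -62.0], [589.0, -58.0]]
top (0.95, (594.9, 52.5), (102.3, 220.0), 14.83)
[[663.0, -43.0], [667.0, -28.0], [644.0, 56.0], [622.0, 49.0], [600.0, 57.0], [605.0, 90.0], [587.0, 119.0], [595.0, 133.0], [609.0, 122.0], [615.0, 86.0], [637.0, 85.0], [628.0, 126.0], [606.0, 137.0], [618.0, 162.0], [607.0, 169.0], [523.0, 146.0], [575.0, -61.0]]
pivot 0.92 [623. 147.  15.]
stop_face 0.95 [657. -20.  21.]
plate 0.96 [613. 137.  15.]
base 0.62 [573.  36.   0.]
side (0.83, (590.5, 60.7), (111.9, 218.7), 12.97)
[[663.0, -35.0], [666.0, -19.0], [649.0, 28.0], [619.0, 50.0], [620.0, 60.0], [643.0, 68.0], [631.0, 113.0], [609.0, 146.0], [621.0, 160.0], [618.0, 170.0], [608.0, 175.0], [515.0, 152.0], [555.0, -21.0], [565.0, -27.0], [615.0, -18.0]]
pivot 0.7 [609. 146.  15.]
stop_face 0.76 [671. -16.  21.]
plate 0.73 [612. 141.  15.]
base 0.77 [567.  46.   0.]
```

View pics/c6.png

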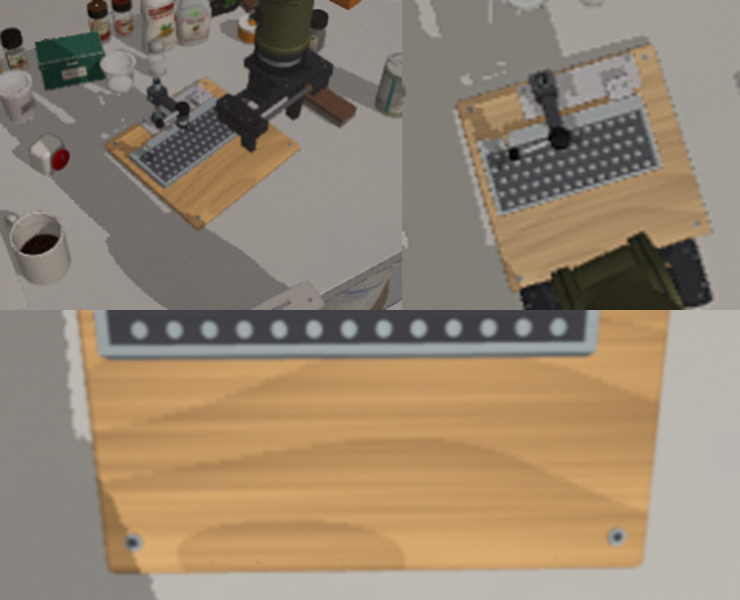

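Emit:
{"fn": "jog_arm", "kwargs": {
  "series": [
    [0, 0, 0, 0.05, 0.01, -0.03, 0.3],
    [0, 0, 0, 0.1, 0.01, -0.05, 0.6],
    [0, 0, 0, 0.13, 0.01, -0.05, 1],
    [0, 0, 0, 0.13, 0.01, -0.05, 1],
    [0, 0, 0, 0.13, 0.01, -0.05, 1]
  ]
}}

```text
t: 18.4
tcp_pos: [0.5476, 0.0277, 0.2401]
tool_rot: [0.0, 0.992, 0.128, -0.001]
wrist_force: [-0.4, 0.0, 0.3]
grip_width: 0.0403
finger_force: 0.0
```

```bash
python3 look.py w7
```

```text
[0.54756706 0.02767032 0.24012609] [ 0.96722269  0.25391551 -0.00268171] 18.4
plate (0.58, (593.9, 55.7), (99.9, 219.3), 15.06)
[[669.0, -37.0], [641.0, 66.0], [605.0, 53.0], [586.0, 70.0], [594.0, 87.0], [569.0, 137.0], [574.0, 153.0], [591.0, 147.0], [604.0, 90.0], [636.0, 91.0], [624.0, 131.0], [607.0, 135.0], [614.0, 173.0], [519.0, 149.0], [574.0, -61.0]]
pivot 0.89 [219.  77.] [609. 144.  15.] [[609. 141.  29.]]
stop_face 0.68 [385.  58.] [667. -11.  21.] [[665.  -9.  33.]]
plate 0.93 [221.  73.] [613. 143.  15.] [[613. 139.  29.]]
knob_top 0.78 [286.  97.] [608.  68. 100.] [[608.  67. 108.]]
lever_ball 0.96 [211. 107.] [586. 124. 100.] [[588. 120. 115.]]
```

View pics/w7.png

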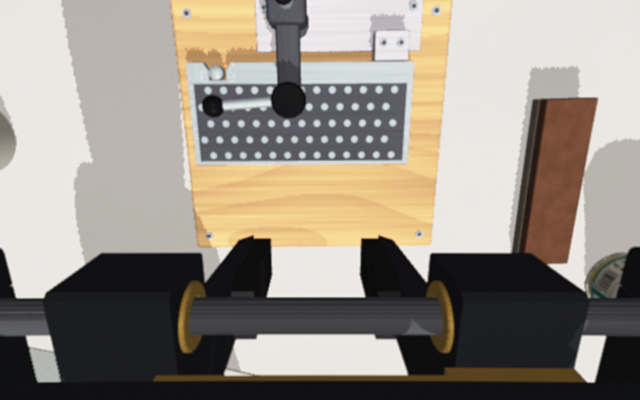

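Run:
```python
from h import *
d=np.load('w7.npy');m,T=cam('wrist')
v,u=np.mgrid[60:140,190:330];uv=np.c_[u.ravel(),v.ravel()];D=d[60:140,190:330].ravel()
P=atdepth(m,T,uv,D)*1000
for (u0,v0,r) in [(288,98,7),(213,105,5),(290,60,6)]:
    k=(np.hypot(uv[:,0]-u0,uv[:,1]-v0)<r)&(D>0);print(np.round(np.percentile(P[k,2],[5,25,50,75,95])),np.round(np.median(P[k],0)))
k=(P[:,2]>98)&(P[:,2]<125)&(D>0)
g=np.zeros((80,140),np.uint8);g.ravel()[k]=1
n,l,st,c=cv2.connectedComponentsWithStats(g)
for i in range(1,n):
    if st[i,4]>15: q=P[l.ravel()==i];print(st[i],c[i]+[190,60],np.round(q.mean(0)),np.round(np.percentile(q,[2,98],axis=0)))
for z in [.1,.105,.11]:print(z,np.round(1000*atz(m,T,[[288,99],[213,105]],z)))
```

```text
[108. 108. 109. 109. 110.] [610.  66. 109.]
[114. 114. 115. 115. 116.] [591. 119. 115.]
[92. 93. 94. 94. 95.] [636.  72.  94.]
[  12   22  104   37 1890] [261.68888889 101.98465608] [602.  85. 109.] [[584.  55. 104.]
 [620. 125. 115.]]
0.1 [[609.  67. 100.]
 [589. 123. 100.]]
0.105 [[609.  66. 105.]
 [590. 122. 105.]]
0.11 [[609.  66. 110.]
 [590. 120. 110.]]
```

Emit:
{"fn": "jog_arm", "kwargs": {
  "series": [
    [0, 0, 0, 0.035, -0.01, 0, 1],
    [0, 0, 0, 0.07, -0.019, 0.03, 1],
    [0, 0, 0, 0.07, -0.019, 0.08, 1],
    [0, 0, 0, 0.07, -0.019, 0.11, 1],
    [0, 0, 0, 0.07, -0.019, 0.115, 1],
    [0, 0, 0, 0.07, -0.019, 0.118, 1]
  ]
}}

```text
t: 19.5
tcp_pos: [0.6127, 0.0644, 0.1235]
tool_rot: [-0.0, 0.992, 0.128, 0.001]
wrist_force: [-0.5, -0.1, 0.5]
grip_width: 0.0005
finger_force: 0.0
```

Emit:
{"fn": "jog_arm", "kwargs": {
  "series": [
    [0, 0, 0, -0.002, 0, 0.01, 1],
    [0, 0, 0, -0.002, 0, 0.015, 1],
    [0, 0, 0, -0.002, 0, 0.019, 1],
    [0, 0, 0, -0.002, 0, 0.023, 1],
    [0, 0, 0, -0.002, 0, 0.027, 1],
    [0, 0, 0, -0.002, 0, 0.031, 1],
    [0, 0, 0, -0.002, 0, 0.035, 1]
  ]
}}

```text
t: 20.38
tcp_pos: [0.6101, 0.0637, 0.0875]
tool_rot: [0.0, 0.992, 0.128, 0.0]
wrist_force: [-0.9, -1.4, 4.4]
grip_width: 0.0002
finger_force: 2.2
```

Emit:
{"fn": "jog_arm", "kwargs": {
  "series": [
    [0, 0, 0, 0, 0, 0.002, 1],
    [0, 0, 0, 0, 0, 0.004, 1],
    [0, 0, 0, 0, 0, 0.006, 1],
    [0, 0, 0, 0, 0, 0.008, 1]
  ]
}}

```text
t: 20.88
tcp_pos: [0.6101, 0.0637, 0.0796]
tool_rot: [0.0, 0.992, 0.128, 0.0]
wrist_force: [-1.5, -1.9, 3.9]
grip_width: 0.0005
finger_force: 2.2
```

Emit:
{"fn": "jog_arm", "kwargs": {
  "series": [
    [0, 0, 0, 0, 0, 0.0015, 1],
    [0, 0, 0, 0, 0, 0.003, 1],
    [0, 0, 0, 0, 0, 0.0045, 1],
    [0, 0, 0, 0, 0, 0.006, 1]
  ]
}}

```text
t: 21.38
tcp_pos: [0.6103, 0.0637, 0.0759]
tool_rot: [0.0, 0.992, 0.128, 0.0]
wrist_force: [-6.6, -2.3, 29.0]
grip_width: 0.0003
finger_force: 14.4
```

Emit:
{"fn": "jog_arm", "kwargs": {
  "series": [
    [0, 0, 0, 0, 0, -0.02, 1],
    [0, 0, 0, 0, 0, -0.06, 1],
    [0, 0, 0, -0.04, 0.01, -0.11, 1],
    [0, 0, 0, -0.06, 0.02, -0.15, 1],
    [0, 0, 0, -0.06, 0.02, -0.15, 1]
  ]
}}

```text
t: 22.0
tcp_pos: [0.5581, 0.0284, 0.2264]
tool_rot: [0.0, 0.992, 0.127, 0.003]
wrist_force: [-0.2, 0.5, 0.1]
grip_width: 0.0004
finger_force: 0.0
```

```bash
python3 look.py w8
python3 - <<'E'
from h import *
print(np.round(state()['q'],2))
d=np.load('w8.npy');m,T=cam('wrist')
for n in ['knob_top','lever_ball']:
    for x in mark_of(n,'wrist')[:1]:
        u0,v0=x['point'];
        v,u=np.mgrid[int(v0)-6:int(v0)+7,int(u0)-6:int(u0)+7];v=v.clip(0)
        P=atdepth(m,T,np.c_[u.ravel(),v.ravel()],d[v,u].ravel())*1000
        print(n,u0,v0,np.round(np.percentile(P[:,2],[10,50,90])),np.round(1000*atz(m,T,[u0,v0],.075)))
E
```

```text
[0.55807461 0.02836982 0.22640596] [0.96764697 0.25225133 0.00534922] 22.0
plate (0.69, (593.8, 56.8), (100.0, 218.9), 15.05)
[[666.0, -36.0], [644.0, 62.0], [592.0, 58.0], [591.0, 93.0], [570.0, 132.0], [578.0, 144.0], [591.0, 138.0], [603.0, 87.0], [634.0, 88.0], [624.0, 133.0], [604.0, 145.0], [617.0, 157.0], [614.0, 172.0], [519.0, 150.0], [574.0, -60.0]]
pivot 0.96 [212.  87.] [610. 146.  15.] [[611. 142.  30.]]
stop_face 0.92 [386.  71.] [666. -12.  21.] [[665. -10.  34.]]
plate 0.84 [215.  84.] [614. 144.  15.] [[614. 140.  29.]]
knob_top 0.83 [285. 109.] [612.  66. 100.] [[611.  68.  76.]]
knob_top 0.34 [220. 121.] [591. 112. 100.] [[589. 117.  82.]]
[ 0.02  0.63 -0.26  1.79  0.22  0.76 -1.66]
knob_top 285.4 109.3 [71. 72. 73.] [[608.  69.  75.]]
```

Emit:
{"fn": "jog_arm", "kwargs": {
  "series": [
    [0, 0, 0.16, 0.01, -0.015, 0, 0.6],
    [0, 0, 0.33, 0.02, -0.03, 0, 0.6],
    [0, 0, 0.5, 0.03, -0.045, 0, 0.6],
    [0, 0, 0.67, 0.04, -0.06, 0, 0.6],
    [0, 0, 0.84, 0.05, -0.075, 0, 0.6],
    [0, 0, 1.01, 0.054, -0.081, 0, 0.6],
    [0, 0, 1.18, 0.054, -0.081, 0, 0.6],
    [0, 0, 1.34, 0.054, -0.081, 0, 0.6],
    [0, 0, 1.47, 0.054, -0.081, 0, 0.6],
    [0, 0, 1.47, 0.054, -0.081, 0, 0.6]
  ]
}}

```text
t: 23.7
tcp_pos: [0.5886, 0.1219, 0.223]
tool_rot: [0.001, 0.822, -0.569, 0.0]
wrist_force: [0.5, -0.2, -0.6]
grip_width: 0.0356
finger_force: 0.0
```

```bash
python3 look.py w9
python3 - <<'E'
from h import *
s=state();print(np.round(s['q'],2));m,T=cam('wrist')
M=RT(s['tool_rot']).as_matrix()
for n in ['knob_top','lever_ball']:
    for x in mark_of(n,'wrist')[:2]:
        P=atz(m,T,x['point'],.078)[0];print(n,x['conf'],np.round(1000*P),'tool',np.round(1000*(P-s['tcp_pos'])@M))
E
```

```text
[0.58860137 0.12187007 0.22300613] [ 0.35208626 -0.93596535  0.00203132] 23.7
plate (0.95, (592.1, 64.0), (100.9, 203.2), 14.9)
[[664.0, -12.0], [643.0, 65.0], [608.0, 50.0], [589.0, 65.0], [596.0, 81.0], [573.0, 130.0], [580.0, 141.0], [592.0, 138.0], [605.0, 86.0], [638.0, 88.0], [625.0, 132.0], [604.0, 147.0], [618.0, 159.0], [614.0, 172.0], [520.0, 150.0], [571.0, -47.0]]
pivot 0.61 [287. 184.] [610. 147.  15.] [[610. 143.  30.]]
stop_face 0.56 [284. 184.] [612. 147.  21.] [[612. 144.  31.]]
plate 0.76 [284. 180.] [614. 145.  15.] [[614. 141.  30.]]
knob_top 0.92 [319. 106.] [608.  61. 100.] [[607.  62.  77.]]
lever_ball 0.57 [319. 181.] [588. 115. 100.] [[586. 119.  83.]]
[-0.55  0.72  0.5   1.68 -0.43  0.85 -2.65]
knob_top 0.92 [608.  61.  78.] tool [ 63.   3. 146.]
lever_ball 0.57 [586. 120.  78.] tool [  0.   3. 146.]
```

View pics/w9.png

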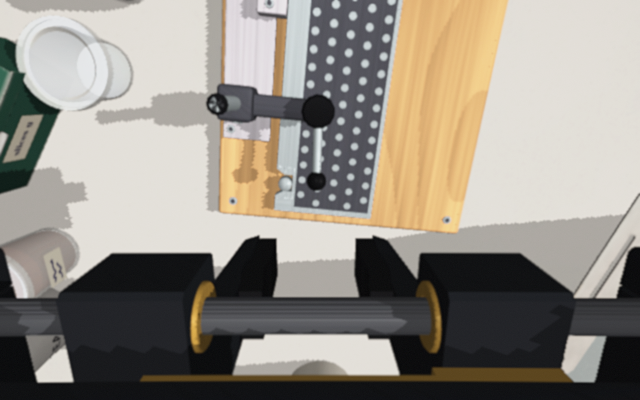

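Emit:
{"fn": "jog_arm", "kwargs": {
  "series": [
    [0, 0, 0, 0, 0.002, 0.05, 0.6],
    [0, 0, 0, 0, 0.002, 0.1, 0.6],
    [0, 0, 0, 0, 0.002, 0.135, 0.6],
    [0, 0, 0, 0, 0.002, 0.15, 0.6],
    [0, 0, 0, 0, 0.002, 0.156, 0.6],
    [0, 0, 0, 0, 0.002, 0.156, 0.74],
    [0, 0, 0, 0, 0.002, 0.156, 0.74]
  ],
  "squeeze": 5
}}

```text
t: 25.02
tcp_pos: [0.5879, 0.1207, 0.069]
tool_rot: [-0.001, 0.822, -0.57, 0.001]
wrist_force: [-0.6, -0.5, -1.0]
grip_width: 0.0229
finger_force: 0.0
```

Run:
```python
from h import *
s=state();print(s['tcp_pos'],s['q'][6]);t=np.array(s['tcp_pos']);M=RT(s['tool_rot']).as_matrix()
r=((np.array([.6095,.064,t[2]])-t)@M)[:2]*1000;print('hub in tool',r)
r=np.array([60,3.]) if 0 else r
for a in np.arange(.1,1.75,.1):
    c,q=np.cos(a),np.sin(a);x,y=-r;print(round(a,2),np.round(r+[x*c+y*q,-x*q+y*c],1))
```

```text
[0.58789218 0.12071396 0.06898322] -2.5446832990895047
hub in tool [60.68956548 -0.38341658]
0.1 [0.3 6.1]
0.2 [ 1.3 12. ]
0.3 [ 2.8 17.9]
0.4 [ 4.9 23.6]
0.5 [ 7.6 29. ]
0.6 [10.8 34.2]
0.7 [14.5 39. ]
0.8 [18.7 43.4]
0.9 [23.3 47.4]
1.0 [28.2 50.9]
1.1 [33.5 53.9]
1.2 [39.1 56.3]
1.3 [44.8 58.2]
1.4 [50.8 59.5]
1.5 [56.8 60.2]
1.6 [62.8 60.3]
1.7 [68.9 59.8]
```

Emit:
{"fn": "jog_arm", "kwargs": {
  "series": [
    [0, 0, -0.1, 0, 0.006, 0, 0.74],
    [0, 0, -0.2, 0.0013, 0.012, 0, 0.74],
    [0, 0, -0.3, 0.0028, 0.018, 0, 0.74],
    [0, 0, -0.4, 0.005, 0.0236, 0, 0.74],
    [0, 0, -0.5, 0.0076, 0.029, 0, 0.74],
    [0, 0, -0.6, 0.0108, 0.034, 0, 0.74],
    [0, 0, -0.7, 0.0145, 0.039, 0, 0.74],
    [0, 0, -0.8, 0.0187, 0.0434, 0, 0.74]
  ]
}}

```text
t: 26.02
tcp_pos: [0.5539, 0.089, 0.069]
tool_rot: [-0.001, 0.979, -0.203, 0.001]
wrist_force: [-0.0, 1.8, 2.1]
grip_width: 0.0228
finger_force: 1.0
```

Emit:
{"fn": "jog_arm", "kwargs": {
  "series": [
    [0, 0, -0.1, 0, 0.006, 0, 0.74],
    [0, 0, -0.2, 0.0013, 0.012, 0, 0.74],
    [0, 0, -0.3, 0.0028, 0.018, 0, 0.74],
    [0, 0, -0.4, 0.005, 0.0236, 0, 0.74],
    [0, 0, -0.5, 0.0076, 0.029, 0, 0.74],
    [0, 0, -0.6, 0.0108, 0.034, 0, 0.74],
    [0, 0, -0.7, 0.0145, 0.039, 0, 0.74],
    [0, 0, -0.76, 0.017, 0.0418, 0, 0.74]
  ]
}}

```text
t: 27.02
tcp_pos: [0.5525, 0.0463, 0.0689]
tool_rot: [-0.002, 0.985, 0.175, 0.002]
wrist_force: [-1.3, 11.0, 2.3]
grip_width: 0.0235
finger_force: 5.0
```

Emit:
{"fn": "jog_arm", "kwargs": {
  "series": [
    [0, 0, -0.02, 0, 0.0015, 0, 0.74],
    [0, 0, -0.03, 0, 0.003, 0, 0.74],
    [0, 0, -0.03, 0, 0.003, 0, 0.74]
  ],
  "squeeze": 20
}}

```text
t: 27.4
tcp_pos: [0.5529, 0.0463, 0.0689]
tool_rot: [-0.003, 0.982, 0.19, 0.002]
wrist_force: [-2.7, 10.6, 1.6]
grip_width: 0.0233
finger_force: 5.7
```

Emit:
{"fn": "jog_arm", "kwargs": {
  "series": [
    [0, 0, 0, 0, 0.003, 0, 0.74],
    [0, 0, 0, 0, 0.003, 0, 0.74],
    [0, 0, 0, 0, -0.002, 0, 0.6],
    [0, 0, 0, 0, -0.002, 0, 0.55],
    [0, 0, 0, 0, -0.002, -0.04, 0.55],
    [0, 0, 0, 0, -0.002, -0.09, 0.55],
    [0, 0, 0, -0.04, -0.002, -0.14, 0.55],
    [0, 0, 0, -0.06, -0.002, -0.14, 0.55],
    [0, 0, 0, -0.06, -0.002, -0.14, 0.55]
  ]
}}

```text
t: 28.52
tcp_pos: [0.4953, 0.0178, 0.2086]
tool_rot: [0.001, 0.983, 0.186, 0.0]
wrist_force: [0.4, -0.1, -0.1]
grip_width: 0.0396
finger_force: 0.0
```

```bash
python3 look.py w10
python3 - <<'E'
from h import *
s=state();m,T=cam('wrist');P={}
for n,z in [('knob_top',.075),('lever_ball',.073)]:
    for x in mark_of(n,'wrist')[:2]:
        print(n,x['conf'],x['point'],np.round(1000*atz(m,T,x['point'],z)[0]))
a=cv2.imread('pics/w10.png');c=read_camera('top')[0][130:290,190:450,::-1];cv2.imwrite('pics/c10.png',np.vstack([a[:250],cv2.resize(c,(640,350))[:350]])[:600])
E
```

```text
[0.49526329 0.01775785 0.20857093] [ 9.30930484e-01  3.65196295e-01 -3.15821701e-04] 28.525
plate (0.87, (608.7, 5.4), (100.5, 113.4), 15.06)
[[637.0, 65.0], [549.0, 43.0], [577.0, -60.0], [671.0, -36.0]]
pivot 0.41 [569. 168.] [ 587. -213.   15.] [[ 587. -204.   27.]]
stop_face 0.89 [422.   2.] [666. -13.  21.] [[663. -12.  28.]]
knob_top 0.9 [309.  19.] [604.  65. 100.] [[608.  67.  78.]]
knob_top 0.44 [304. 105.] [552.  49. 100.] [[551.  50.  84.]]
lever_ball 0.97 [303. 106.] [551.  49. 100.] [[550.  49.  84.]]
knob_top 0.9 [309.1, 19.2] [609.  70.  75.]
knob_top 0.44 [303.5, 105.2] [552.  52.  75.]
lever_ball 0.97 [303.3, 106.4] [551.  52.  73.]
```

View pics/c10.png

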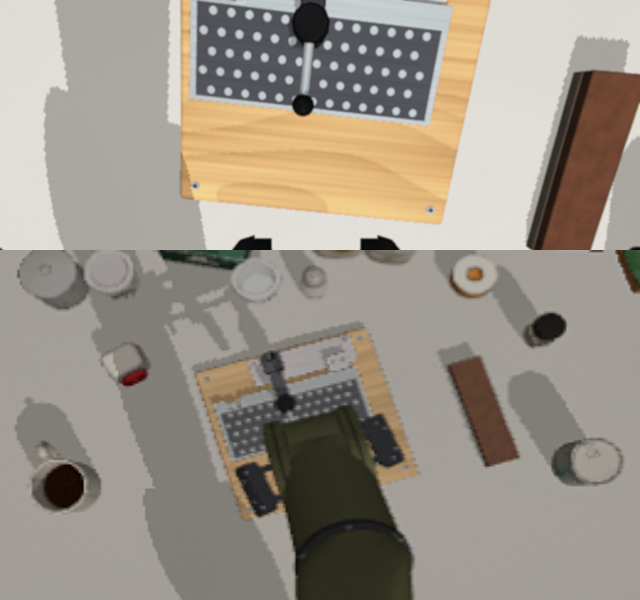

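Emit:
{"fn": "jog_arm", "kwargs": {
  "series": [
    [0, 0, 0.06, 0.035, -0.02, 0, 1],
    [0, 0, 0.117, 0.07, -0.043, 0.02, 1],
    [0, 0, 0.117, 0.07, -0.043, 0.07, 1],
    [0, 0, 0.117, 0.07, -0.043, 0.12, 1],
    [0, 0, 0.117, 0.07, -0.043, 0.138, 1],
    [0, 0, 0.117, 0.07, -0.043, 0.14, 1],
    [0, 0, 0.117, 0.0695, -0.038, 0.14, 1],
    [0, 0, 0.117, 0.069, -0.034, 0.14, 1]
  ]
}}

```text
t: 30.02
tcp_pos: [0.5491, 0.0762, 0.0693]
tool_rot: [0.0, 0.992, 0.129, 0.002]
wrist_force: [0.1, 0.3, -0.2]
grip_width: 0.0006
finger_force: 0.0
```

Emit:
{"fn": "jog_arm", "kwargs": {
  "series": [
    [0, 0, 0, 0, 0.003, 0, 1],
    [0, 0, 0, 0, 0.006, 0, 1],
    [0, 0, 0, 0, 0.008, 0, 1],
    [0, 0, 0, 0, 0.01, 0, 1]
  ]
}}

```text
t: 30.52
tcp_pos: [0.5495, 0.0721, 0.0684]
tool_rot: [-0.003, 0.991, 0.132, 0.0]
wrist_force: [-4.3, 10.8, 6.6]
grip_width: -0.0001
finger_force: 6.3
```

Emit:
{"fn": "jog_arm", "kwargs": {
  "series": [
    [0, 0, 0, 0, 0.003, 0, 1],
    [0, 0, 0, 0, 0.006, 0, 1],
    [0, 0, 0, 0, 0.006, 0, 1]
  ]
}}

```text
t: 30.9
tcp_pos: [0.5496, 0.0715, 0.0684]
tool_rot: [-0.006, 0.991, 0.134, -0.001]
wrist_force: [-7.0, 18.2, 8.6]
grip_width: 0.0005
finger_force: 10.0
```

Emit:
{"fn": "jog_arm", "kwargs": {
  "series": [
    [0, 0, 0, 0, -0.01, 0, 1],
    [0, 0, 0, 0, -0.025, 0, 1],
    [0, 0, 0, 0, -0.03, -0.04, 1],
    [0, 0, 0, 0, -0.03, -0.09, 1],
    [0, 0, 0, -0.05, -0.01, -0.14, 1],
    [0, 0, 0, -0.1, 0.02, -0.16, 1],
    [0, 0, 0, -0.1, 0.02, -0.16, 1]
  ]
}}

```text
t: 31.78
tcp_pos: [0.4579, 0.0128, 0.2291]
tool_rot: [0.001, 0.992, 0.127, -0.0]
wrist_force: [0.9, 0.4, 0.5]
grip_width: 0.0
finger_force: 0.0
```

```bash
python3 look.py w11
python3 - <<'E'
from h import *
m,T=cam('wrist')
P=[atz(m,T,mark_of(n,'wrist')[0]['point'],.074)[0] for n in ['knob_top','lever_ball']]
e=P[0]-P[1];print(P,np.arctan2(e[1],e[0]))
r=rect('whetstone','wrist',.026);print(r[:4] if r else 0)
read_camera('top');m,T=cam('top')
for q in ['mug','soup_tin','spice_jar','timer']:
    for x in mark_of(q,'top')[:2]: print(q,round(x['conf'],2),np.round(x['point'],1))
E
```

```text
[0.45786667 0.01280391 0.22910249] [ 9.67805132e-01  2.51698898e-01 -9.44487947e-04] 31.775
plate (0.58, (491.5, -312.4), (64.5, 23.9), 28.39)
[[525.0, -306.0], [482.0, -304.0], [469.0, -338.0]]
pivot 0.17 [572.  98.] [ 588. -215.   15.] [[ 586. -207.   26.]]
lever_ball 0.92 [300.  59.] [548.  48. 100.] [[549.  49.  84.]]Traceback (most recent call last):
  File "<stdin>", line 3, in <module>
IndexError: list index out of range
```

```bash
python3 -c "
from rig import *
print(job_done())"
```

```text
the job is handed in; nothing more can be done
None
```

I handed the job in at about 32 s. The whetstone lies flat on the free worktop, and the plate sits on the pin against the end stop. The hold-down is down on the plate, and the lever was then turned until it hit its stop. The bystanders looked unmoved, but I judged that by eye; my last camera check of their positions failed before it ran.

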